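# Charge the ball-mill jar with a scoop and close it

### The arm

A 7-joint arm with a two-finger parallel gripper is mounted at the origin on the work surface. World frame = base frame: x ahead of the robot, y to its left, z up, the work surface at z = 0. Lengths are in m, angles in rad, forces in N, time in s.
With the tool pointing down it reaches from about 0.35 to 0.9 m from the base axis. Payload 8.1 kg.
Tool frame: the origin (TCP) lies midway between the tips of the shut fingers; the grasp point (between the pads) lies behind it (arm.tcp_to_grasp is the z of the grasp point in the tool frame, in m); z points along the fingers, y is the line along which they close (so a half turn about z gives the same grasp; the last joint's range is limited). The gripper opens to 92 mm and grips with 3 to 60 N. Pads are 19 mm wide; open, the fingers measure 130 mm over their backs; the gripper's body (75 mm by 190 mm) begins 47 mm behind the grasp point.
Start: joints at [1.139, 0.434, 0.025, 1.573, -0.012, 1.134, -0.075], TCP at [0.202, -0.592, 0.227] pointing down, gripper open.
Joint ranges: [-2.62, 2.62], [-0.44, 2.09], [-1.27, 1.32], [0.08, 2.57], [-1.32, 4.46], [0.12, 2], [-2.74, 2.74]. Speed limits (rad/s): [2.22, 2.22, 3.01, 3.01, 3.14, 3.14, 3.14].

### API

Orientations are given as a rotation vector (axis times angle).
In Python, from cell import readout, vision, arm gives the robot as it stands.
- The arm moves only by the tool carry_out, never from a script. Its argument "increments" is one flat list of numbers, 6 for each row, row after row: the shift along the world's x, y, z in mm, then the turn, a rotation vector about the world's x, y, z in rad. In form: [tx, ty, tz, wx, wy, wz, tx, ty, tz, wx, wy, wz, ...]. A call has 1 to 20 rows; each row shifts and turns the commanded pose from where the row before left it; what a row does not reach is not made up. A row lasts 1/8 s, in which the tool goes at most 62.5 mm and 10.7 degrees, less where a joint would pass 70% of its speed; a pose out of reach is approached as far as the arm can. A call with a gripper value outside its range is refused whole. "grip" is the closure, from 0 (fully open) to 1 (shut), set as the call begins (left out, the last holds). The fingers move at their own pace and stop on an object; "newtons" is the grip in N (left out, the last holds). Time passes only in rows, so rows that do not move let the fingers close. It gives the time, the measured TCP pose, the force, the opening and the grip force at its end, in the units of the state.
- readout.observe(): the state, without advancing time (a new reading comes with each control period).
- vision.get_image(name): name is "scene" or "top"; returns the picture (420x560x3 uint8, red, green, blue); there is no depth.
- vision.calibration(name): a dict with "fov_y" (degrees; the focal length in pixels is half the picture's height over the tangent of half this angle, whatever the lens; pixels are square), "cx", "cy" (the principal point, pixels), "k1" (the pictures are not rectified: a ray, as slopes to the right and down, at radius r is drawn at 1 + k1 r^2 times it, then the intrinsics apply), "pose" (4x4, takes a point from camera to world coordinates). Camera axes: x right, y up, looking along -z (the intrinsics and any distortion apply to the point x, -y, -z); pixel columns grow to the right and rows downward; lengths in m; the calibration is good to about 2 mm. A picture is of the moment at which its call begins. calibration takes no time and is no camera call.
- arm.sign_off(): hands the job in; it is judged then, once.
The state is a dict: "clock": time; "joints": joint angles; "dq": joint speeds; "joint_efforts": joint torques, N m; "position": TCP position; "ee_rot": TCP orientation; "force": force on the tool from outside, world axes, zero at the start; "ft_torque": the same for the moment, N m; "width": opening from 0.0 (shut) to 1.0 (fully open); "gripper_force": force on a finger pad.
Only numpy, scipy, OpenCV 4.12 (cv2) and the standard library are available. Lean on these libraries where they do the work, as an engineer would, in place of code of your own. Each camera call takes 0.05 s, during which the arm holds its last target. There are 200 camera calls.

### The job

Pick up the scoop and use it to load at least four of the six grinding balls from the sloped tray into the mill jar, without touching the balls with the gripper; every ball must finish in the jar or the tray, none spilled. Then lay the scoop flat, right way up, on the bench and put the lid on the jar, fully seated. Leave the bottle, the pot and the bowl where they stand.

Things in the scene. Friction and masses are not known exactly. Their poses are not given: they have to be found in the camera images.
- tray: Blue tray fixed to the bench, outside 250 (x) x 104 (y) x 56 mm high, walls 6 mm (inside 238 x 92). Origin: centre of its underside, z up. Its grey floor slopes 7 degrees down towards -x: surface 12 mm above the bench at that low end, 41 mm at the +x end. The balls gather at the low (-x) end.
- tray_low (a point): Middle of the foot of the tray's low end wall, on the floor surface (tray x = -119 mm, 12 mm above the bench).
- tray_high (a point): Middle of the foot of the tray's high end wall, on the floor surface (tray x = +119 mm, 41 mm above the bench).
- jar: White round ball-mill jar, fixed to the bench, open on top: outside diameter 128 mm, mouth 112 mm inside, 115 mm high, floor 10 mm thick. Origin: centre of its underside.
- jar_mouth (a point): Centre of the jar's mouth, level with the rim, 115 mm above the bench.
- lid: Loose jar lid, 0.3 kg, lying knob up: black rubber plug (diameter 100, 12 mm high) under a white flange (diameter 132, 8 mm thick), with an upright round black knob (diameter 36, 34 mm high, top 54 mm above the origin). Origin: centre of the plug's underside, z up. Seated, the flange rests on the jar's rim and the origin is 103 mm above the bench.
- lid_knob (a point): On the lid's axis in the knob, 40 mm above the lid's origin: the place to grip.
- scoop: Aluminium scoop, 0.18 kg: flat pan 110 mm long (x = -62 lip to +48), 80 wide (y; 76 inside), floor 2.4 thick, open at the lip; sides 36 high (10 over the front 32 mm), back wall 42 high. Wooden handle, a bar 20 wide (y) and 22 thick, rises from the back wall at 35 degrees towards +x, to x = 128, z = 99. Origin: on the pan's underside, z up.
- scoop_lip (a point): Middle of the scoop's front lip: x = -62 mm, z = 1 mm in the scoop's frame.
- scoop_grip (a point): On the handle's centre line: x = +90 mm, z = 64.5 mm in the scoop's frame; grip across the 20 mm width (scoop's y).
- bottle: Bystander: amber glaze bottle, 64 mm diameter, 190 mm tall. Origin: centre of its underside.
- pot: Bystander: terracotta cup, 84 mm diameter, 110 mm tall. Origin: centre of its underside.
- bowl: Bystander: blue bowl, 110 mm diameter, 50 mm tall. Origin: centre of its underside.
- ball0: White ceramic grinding ball, 36 mm diameter, 60 g. Origin: its centre.
- ball1: Terracotta-coloured ceramic grinding ball, 36 mm diameter, 60 g. Origin: its centre.
- ball2: White ceramic grinding ball, 36 mm diameter, 60 g. Origin: its centre.
- ball3: Terracotta-coloured ceramic grinding ball, 36 mm diameter, 60 g. Origin: its centre.
- ball4: White ceramic grinding ball, 36 mm diameter, 60 g. Origin: its centre.
- ball5: Terracotta-coloured ceramic grinding ball, 36 mm diameter, 60 g. Origin: its centre.
Not all that is in view belongs to the job. What is shaped like the ball4 but black is not meant. Leave any blue look-alike of the ball2 alone.

How it is judged:
By the outcome, as a careful person would: the job done as asked, in the order asked, and still so for the second after the job is handed in, with the robot touching nothing.
It also fails if it takes over 72 s, if anything falls off the work surface, if the arm or the gripper's body presses on something with over 40 N, if the wrist force passes 120 N, or if a joint passes its speed limit or range.

## Working session

There is one attempt and no reset: what is moved stays moved. The work goes in short steps, Python scripts to look and compute and a tool call to move; the robot and the scene stay as the last step left them, time stands still between calls to the robot, and variables do not carry over. Pictures are saved under pics/ and viewed, at most 10 in all, crops included, and the job is handed in when it is done.

Besides the shell and the picture viewer there is one more tool, called after "Emit:" as name(argument=value, ...), one argument or row to a line, values as JSON. carry_out: Moves the arm, as the interface text tells. Its arguments: {"type":"object","properties":{"increments":{"type":"array","items":{"type":"number"}},"grip":{"type":"number"},"newtons":{"type":"number"}},"required":["increments"]}

```bash
mkdir -p pics; ls
python3 - <<'E'
from cell import readout, vision, arm
import cv2,numpy as np
for n in("scene","top"):
    im=vision.get_image(n); cv2.imwrite(f"pics/{n}0.png",im[:,:,::-1]); c=vision.calibration(n); print(n,c)
print(readout.observe(), arm.tcp_to_grasp)
E
```

```text
pics
scene {'fov_y': 56.14332056091518, 'cx': 275.2592062912766, 'cy': 210.7049406053313, 'k1': 0.020912157583317992, 'pose': array([[-0.83438854, -0.34690796,  0.42831136,  0.93860445],
       [ 0.55097916, -0.50416857,  0.66500829,  0.64213041],
       [-0.01475554,  0.79086593,  0.61181153,  0.69915805],
       [ 0.        ,  0.        ,  0.        ,  1.        ]])}
top {'fov_y': 47.00376954883254, 'cx': 284.1126373362032, 'cy': 202.9547550694656, 'k1': -0.07091548184849238, 'pose': array([[ 0.00263207,  0.98154006, -0.19123855,  0.27489634],
       [-0.99994887,  0.00445065,  0.00908058,  0.00169967],
       [ 0.00976409,  0.19120487,  0.98150158,  1.30878798],
       [ 0.        ,  0.        ,  0.        ,  1.        ]])}
{'clock': 0.1, 'joints': array([ 1.13938041,  0.43511295,  0.0249773 ,  1.57399731, -0.01157823,
        1.13399935, -0.07506334]), 'dq': array([ 0.00132384, -0.00160694, -0.00097552, -0.00267374, -0.00080969,
       -0.00153393, -0.0004458 ]), 'joint_efforts': array([ 4.03298327e-03, -6.69130969e+01,  9.88321714e-01, -3.15149367e+01,
       -6.05589570e-02,  3.74049169e-02,  9.50584081e-05]), 'position': array([ 0.20162172, -0.5911074 ,  0.22605197]), 'ee_rot': array([-3.09793185e+00, -5.13921169e-01,  5.76368727e-04]), 'force': array([-0.83106874,  0.46951858, -0.22429153]), 'ft_torque': array([ 0.03746765, -0.02902051, -0.05226394]), 'gripper_force': 0.0, 'width': 1.0002759523028848} -0.0188
```

View pics/scene0.png

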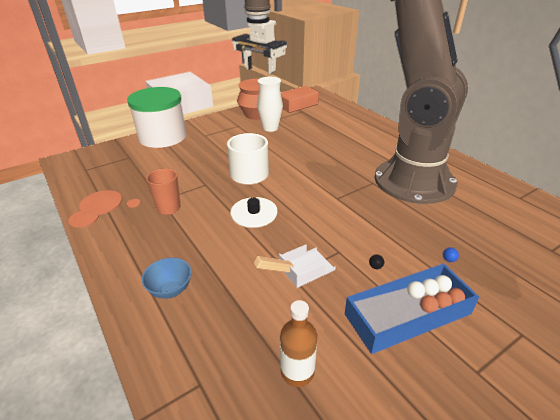

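View pics/top0.png

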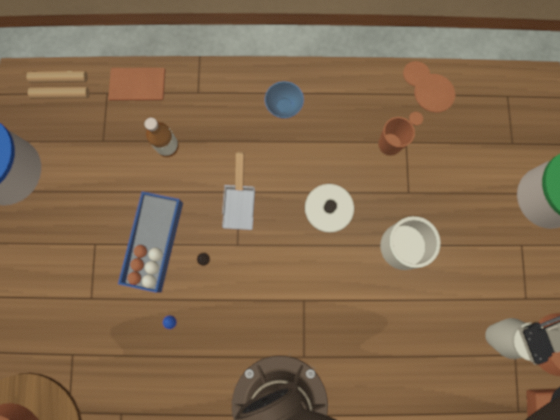

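The scene view shows the balls at the near-base end of the tray (~440,292), the scoop (~300,265), the lid (254,210) and the jar (248,158). In the top view the tray's low end is at ~(145,280), the scoop pan at (238,207) with its handle up to (239,155), the lid at (330,208) and the jar mouth at ~(417,240). The black ball at (203,259) and the blue one at (169,322) are decoys.

```bash
cat > h.py <<'E'
import cv2,numpy as np
from cell import readout, vision, arm
def K(c):
    f=210/np.tan(np.radians(c['fov_y']/2)); return np.array([[f,0,c['cx']],[0,f,c['cy']],[0,0,1]])
def ray(n,uv):
    c=vision.calibration(n); p=cv2.undistortPoints(np.float64(uv).reshape(-1,1,2),K(c),np.array([c['k1'],0,0,0]))[:,0]
    return c['pose'][:3,3],np.c_[p[:,0],-p[:,1],-np.ones(len(p))]@c['pose'][:3,:3].T
def cast(n,uv,z):
    o,d=ray(n,uv); return o+d*((z-o[2])/d[:,2])[:,None]
def blobs(m,amin=20):
    k,l,s,ce=cv2.connectedComponentsWithStats(m.astype(np.uint8)); return [(s[i,4],ce[i],l==i) for i in range(1,k) if s[i,4]>=amin]
E
python3 - <<'E'
from h import *
np.set_printoptions(precision=4,suppress=True)
T=cv2.imread('pics/top0.png'); S=cv2.imread('pics/scene0.png')
def hsv(i): return [a.astype(int) for a in cv2.split(cv2.cvtColor(i,cv2.COLOR_BGR2HSV))]
def win(m,x0,x1,y0,y1):
    r=np.zeros_like(m); r[y0:y1,x0:x1]=m[y0:y1,x0:x1]; return r
h,s,v=hsv(T); hS,sS,vS=hsv(S)
# tray rim
m=win((h>100)&(h<130)&(s>120),105,195,180,300); b=max(blobs(m),key=lambda q:q[0])
pts=np.argwhere(b[2])[:,::-1]; w=cast('top',pts,.056)[:,:2]
r=cv2.minAreaRect(w.astype(np.float32)*1000); print('tray top',r)
# lid flange (white, low sat)
for nm,(H,Sa,V),wi,z in(('top',(h,s,v),(295,365,175,240),.02),('scene',(hS,sS,vS),(225,285,190,230),.02)):
    m=win((Sa<60)&(V>150),*wi); b=max(blobs(m),key=lambda q:q[0]); c=max(cv2.findContours(b[2].astype(np.uint8),0,2)[0],key=len)
    w=cast(nm,c[:,0].astype(float),z)[:,:2]*1000; print('lid',nm,cv2.minEnclosingCircle(w.astype(np.float32)),cv2.fitEllipse(w.astype(np.float32)))
    m=win(V<60,wi[0]+15,wi[1]-15,wi[2]-5,wi[3]-10); b=max(blobs(m,5),key=lambda q:q[0]); print('  knob',b[0],b[1],cast(nm,[b[1]],.05)[0])
# jar
for nm,(H,Sa,V),wi,z in(('top',(h,s,v),(370,450,205,280),.115),):
    m=win((Sa<70)&(V>150),*wi); b=max(blobs(m),key=lambda q:q[0]); c=max(cv2.findContours(b[2].astype(np.uint8),0,2)[0],key=len)
    print('jar blob',b[0],b[1],cv2.boundingRect(c))
# scoop pan & handle
m=win((s<75)&(v>120),215,262,180,235); b=max(blobs(m),key=lambda q:q[0]); w=cast('top',np.argwhere(b[2])[:,::-1],.005)[:,:2]*1000
print('pan',b[0],cv2.minAreaRect(w.astype(np.float32)))
m=win((v>165)&(s>75)&(h<25),228,250,145,190)
for a in blobs(m): print('handle',a[0],a[1],cv2.minAreaRect(cast('top',np.argwhere(a[2])[:,::-1],.08)[:,:2].astype(np.float32)*1000))
# crops
def crop(I,x0,x1,y0,y1,f): return cv2.resize(I[y0:y1,x0:x1],None,fx=f,fy=f,interpolation=cv2.INTER_CUBIC)
A=crop(T,110,270,140,300,3.7); 
cv2.imwrite('pics/c1.png',A)
B=np.hstack([cv2.resize(crop(T,370,450,200,280,4.5),(360,360)),cv2.resize(crop(S,220,300,120,200,4.5),(360,360))]); cv2.imwrite('pics/c2.png',B)
E
```

```text
tray top ((382.81317138671875, 398.322998046875), (12.288346290588379, 153.61123657226562), 82.4492416381836)
lid top ((514.146240234375, -132.36634826660156), 67.30587768554688) ((513.9771728515625, -132.2878875732422), (132.2069549560547, 132.3307647705078), 1.5665465593338013)Traceback (most recent call last):
  File "<stdin>", line 16, in <module>
ValueError: max() iterable argument is empty
```

Run:
```python
from h import *
np.set_printoptions(precision=4,suppress=True)
T=cv2.imread('pics/top0.png'); S=cv2.imread('pics/scene0.png')
def hsv(i): return [a.astype(int) for a in cv2.split(cv2.cvtColor(i,cv2.COLOR_BGR2HSV))]
def win(m,x0,x1,y0,y1):
    r=np.zeros_like(m); r[y0:y1,x0:x1]=m[y0:y1,x0:x1]; return r
h,s,v=hsv(T)
m=win((h>100)&(h<130)&(s>100),105,195,180,300)
pts=np.argwhere(m)[:,::-1]; r=cv2.minAreaRect(pts.astype(np.float32)); print('tray px',r,cv2.boxPoints(r).tolist())
w=cast('top',pts,.056)[:,:2]*1000; r=cv2.minAreaRect(w.astype(np.float32)); print('tray',r)
m=win((s<90)&(v>130),215,262,180,235); bs=blobs(m); 
for b in bs: print('pan',b[0],cv2.minAreaRect(cast('top',np.argwhere(b[2])[:,::-1],.02)[:,:2].astype(np.float32)*1000))
m=win((v>150)&(s>75)&(h<25),230,248,148,190)
for a in blobs(m): print('handle',a[0],a[1],cv2.minAreaRect(np.argwhere(a[2])[:,::-1].astype(np.float32)))
def crop(I,x0,x1,y0,y1,f): return cv2.resize(I[y0:y1,x0:x1],None,fx=f,fy=f,interpolation=cv2.INTER_CUBIC)
B=np.zeros((600,800,3),np.uint8); 
B[:600,:500]=crop(T,110,260,140,300,1)[:,:].repeat(1,0) if 0 else crop(T,115,255,140,308,600/168)
B[:300,500:]=crop(T,370,445,205,280,4); B[300:,500:]=crop(S,215,290,120,195,4)
cv2.imwrite('pics/c1.png',B)
```

```text
tray px ((148.99082946777344, 241.54006958007812), (40.694358825683594, 93.93174743652344), 12.893744468688965) [[118.67655944824219, 282.7813720703125], [139.63682556152344, 191.21807861328125], [179.3050994873047, 200.29876708984375], [158.34483337402344, 291.862060546875]]
tray ((416.6932373046875, 340.9510498046875), (106.75513458251953, 245.27809143066406), 79.08039093017578)
pan 1406 ((514.9844360351562, 115.76634979248047), (88.99901580810547, 125.3916244506836), 87.78303527832031)
handle 320 [238.4844 170.1344] ((238.5, 170.5), (37.0, 9.0), 90.0)
```

View pics/c1.png

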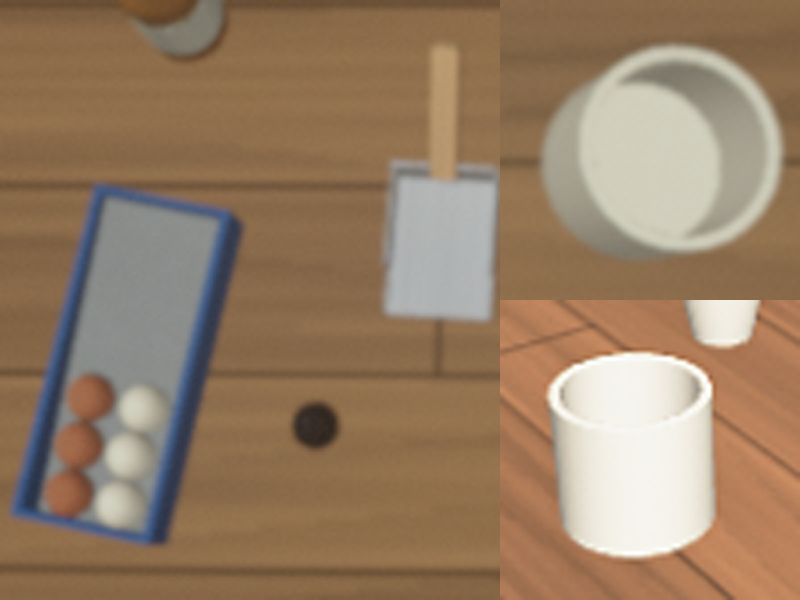

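The crop shows the tray rim corners at TL(97,184), TR(230,213), BL(12,514) and BR(150,541). The balls lie in two rows of three at the low end. The scoop lip runs (383,314)–(491,320) with the handle end at (445,44), and the jar rim circle is centred at (681,147).

Run:
```python
from h import *
np.set_printoptions(precision=1,suppress=True)
L=lambda a:np.array(a,float)/(600/168)+[115,140]-.5*(1-168/600)
mm=lambda n,p,z:cast(n,np.atleast_2d(p),z)*1000
t=mm('top',L([(97,184),(230,213),(12,514),(150,541)]),.056)[:,:2]; print('tray',t,[np.linalg.norm(t[a]-t[b]) for a,b in((0,1),(2,3),(0,2),(1,3))],t.mean(0))
ax=(t[0]+t[1]-t[2]-t[3]); print('yaw',np.degrees(np.arctan2(ax[1],ax[0])))
print('lip',mm('top',L([(383,314),(491,320)]),.008)[:,:2]); print('back',mm('top',L([(391,160),(497,168)]),.042)[:,:2])
print('hend',mm('top',L([(431,44),(459,45)]),.1)[:,:2]); print('h at back',mm('top',L([(447,178)]),.046)[:,:2])
j=np.array([[580,147],[783,147],[681.5,44],[681.5,251]],float); j[:,0]-=500; j=j/4+[370,205]-.4; j=mm('top',j,.115)[:,:2]; print('jar',j, j.mean(0))
js=np.array([[548,395],[713,395],[634,352]],float)-[500,300]; js=js/4+[215,120]-.4; print('jar scene',mm('scene',js,.115)[:,:2])
b=mm('top',L([(91,397),(79,444),(68,493),(141,408),(128,456),(120,505)]),.035)[:,:2]; print('balls',b)
print('bottle..',mm('top',[[166,150],[285,100],[391,145]],.0)[:,:2])
```

```text
tray [[549.3 369.4]
 [527.7 268.6]
 [305.4 417.8]
 [287.2 316.4]] [np.float64(103.10799285956911), np.float64(103.00310953432579), np.float64(248.66865897006727), np.float64(245.15689694634904)] [417.4 343. ]
yaw -11.221512634351619
lip [[459.5 158.6]
 [455.2  76.3]]
back [[571.8 151.7]
 [565.9  71.6]]
hend [[645.2 118. ]
 [644.5  97.5]]
h at back [[557.2 108.8]]
jar [[ 411.1 -272.8]
 [ 411.2 -401.4]
 [ 476.5 -340. ]
 [ 346.5 -334. ]] [ 411.3 -337. ]
jar scene [[ 465.5 -365.7]
 [ 359.9 -291.8]
 [ 373.1 -390.8]]
balls [[392.3 370.8]
 [357.5 377.8]
 [321.6 384. ]
 [384.5 333. ]
 [349.  340.9]
 [313.2 345. ]]
bottle.. [[ 681.   324.2]
 [ 833.1  -12.2]
 [ 699.4 -314.3]]
```

```bash
cat >> h.py <<'E'
from scipy.spatial.transform import Rotation as Ro
def plan(tcp,R,rows=None):
    s=readout.observe(); p=s['position']*1000; R0=Ro.from_rotvec(s['ee_rot'])
    d=np.asarray(tcp)-p; w=(R*R0.inv()).as_rotvec(); n=rows or int(np.ceil(max(np.linalg.norm(d)/60,np.degrees(np.linalg.norm(w))/10.3,1)))
    print('t',s['clock'].round(2),'F',s['force'].round(1),'w',round(s['width'],3),'p',p.round(1),'| d',d.round(1),'rv',w.round(3),'| rows',n,'each',(d/n).round(2),(w/n).round(4))
def scoop(lip,yaw,p,lift=0,rows=None):
    S=Ro.from_euler('z',yaw,degrees=True)*Ro.from_euler('y',-p,degrees=True); R=S*Ro.from_matrix(np.diag([-1,1,-1]))
    plan(np.array(lip)+S.apply([152,0,63.5])+R.apply([0,0,18.8])+[0,0,lift],R,rows)
def tray(x,y,z=0):  # tray frame, z above floor surface
    a=np.radians(-11.2); return [417.4+x*np.cos(a)-y*np.sin(a),343+x*np.sin(a)+y*np.cos(a),12+(x+119)*np.tan(np.radians(7))+z]
E
python3 -c "
from h import *
scoop((457.3,117.5,1),-3,0,120)"
```

```text
Traceback (most recent call last):
  File "h.py", line 19, in scoop
    plan(np.array(lip)+S.apply([152,0,63.5])+R.apply([0,0,18.8])+[0,0,lift],R,rows)
    ~~~~^^^^^^^^^^^^^^^^^^^^^^^^^^^^^^^^^^^^^^^^^^^^^^^^^^^^^^^^^^^^^^^^^^^^^^^^^^^
  File "h.py", line 16, in plan
    print('t',s['clock'].round(2),'F',s['force'].round(1),'w',round(s['width'],3),'p',p.round(1),'| d',d.round(1),'rv',w.round(3),'| rows',n,'each',(d/n).round(2),(w/n).round(4))
              ^^^^^^^^^^^^^^^^
AttributeError: 'float' object has no attribute 'round'
```

```bash
sed -i "s/s\['clock'\].round(2)/round(s['clock'],2)/" h.py
python3 -c "
from h import *
scoop((457.3,117.5,1),-3,0,120,16)"
```

```text
t 0.1 F [-0.8  0.5 -0.2] w 1.0 p [ 201.6 -591.1  226.1] | d [407.5 700.7 -60.4] rv [ 0.00e+00 -2.00e-03  2.76e+00] | rows 16 each [25.47 43.79 -3.77] [ 0.000e+00 -1.000e-04  1.725e-01]
```

Emit:
carry_out(
  increments=[0, 0, 30, 0, 0, 0, 25.5, 43.8, 0, 0, 0, 0.1725, 25.5, 43.8, 0, 0, 0, 0.1725, 25.5, 43.8, 0, 0, 0, 0.1725, 25.5, 43.8, 0, 0, 0, 0.1725, 25.5, 43.8, 0, 0, 0, 0.1725, 25.5, 43.8, 0, 0, 0, 0.1725, 25.5, 43.8, 0, 0, 0, 0.1725, 25.5, 43.8, 0, 0, 0, 0.1725, 25.5, 43.8, 0, 0, 0, 0.1725, 25.5, 43.8, 0, 0, 0, 0.1725, 25.5, 43.8, 0, 0, 0, 0.1725, 25.5, 43.8, -10, 0, 0, 0.1725, 25.5, 43.8, -20, 0, 0, 0.1725, 25.5, 43.8, -20, 0, 0, 0.1725, 25.5, 43.8, -20, 0, 0, 0.1725, 25.5, 43.8, -20, 0, 0, 0.1725, 0, 0, 0, 0, 0, 0],
  grip=0,
)

```text
clock: 2.35
position: [0.6092, 0.1135, 0.1643]
ee_rot: [-0.072, -3.137, -0.004]
force: [0.3, -0.1, 0.0]
width: 0.999
gripper_force: 0.0
```

```bash
python3 -c "
from h import *
scoop((457.3,117.5,1),-3,0,0,6)
im=vision.get_image('top')[:,:,::-1]; A=cv2.resize(im[120:260,190:290],None,fx=4,fy=4,interpolation=2); cv2.imwrite('pics/a1.png',A)"
```

```text
t 2.35 F [ 0.3 -0.1  0. ] w 0.999 p [609.2 113.5 164.3] | d [-1.000e-01 -4.000e+00 -1.186e+02] rv [-0.003 -0.004 -0.007] | rows 6 each [ -0.02  -0.67 -19.76] [-0.0005 -0.0006 -0.0011]
```

Emit:
carry_out(
  increments=[0, -4, -30, 0, 0, -0.007, 0, 0, -30, 0, 0, 0, 0, 0, -30, 0, 0, 0, 0, 0, -20, 0, 0, 0, 0, 0, -8.6, 0, 0, 0, 0, 0, 0, 0, 0, 0],
)

```text
clock: 3.15
position: [0.6099, 0.105, 0.0483]
ee_rot: [0.095, 3.14, -0.0]
force: [-0.1, -0.1, 0.5]
width: 0.998
gripper_force: 0.0
```

Emit:
carry_out(
  increments=[0, 0, 0, 0, 0, 0, 0, 0, 0, 0, 0, 0, 0, 0, 0, 0, 0, 0, 0, 0, 0, 0, 0, 0, 0, 0, 0, 0, 0, 0, 0, 0, 0, 0, 0, 0],
  grip=1,
  newtons=60,
)

```text
clock: 3.9
position: [0.6098, 0.1052, 0.0481]
ee_rot: [-0.094, -3.14, -0.0]
force: [0.4, 0.4, 0.3]
width: 0.395
gripper_force: 0.0
```

```bash
python3 -c "
from h import *
scoop((457.3,117.5,1),-3,0,120)
scoop(tray(0,2.5,40),-11.2,0)
"
```

```text
t 3.9 F [0.4 0.4 0.3] w 0.395 p [609.8 105.2  48.1] | d [ -0.7   4.3 117.6] rv [-0.    -0.     0.008] | rows 2 each [-0.34  2.15 58.79] [-0.     -0.      0.0038]
t 3.9 F [0.4 0.4 0.3] w 0.395 p [609.8 105.2  48.1] | d [-42.8 210.7  63.2] rv [-0.    -0.    -0.136] | rows 4 each [-10.7   52.67  15.8 ] [-0.     -0.     -0.0339]
```

Emit:
carry_out(
  increments=[0, 2, 0, 0, 0, 0.004, 0, 2, 0, 0, 0, 0.004, 0, 0, 0, 0, 0, 0, 0, 0, 0, 0, 0, 0, 0, 0, 0, 0, 0, 0, 0, 0, 0, 0, 0, 0],
)

```text
clock: 4.65
position: [0.6098, 0.1093, 0.0482]
ee_rot: [0.082, 3.141, 0.0]
force: [-0.4, 0.8, -0.3]
width: 0.214
gripper_force: 60.0
```

```bash
python3 -c "
from h import *
scoop((457.3,117.5,1),-3,0,0)
s=readout.observe();print(s['gripper_force'],s['ft_torque'])
im=vision.get_image('scene')[:,:,::-1]; A=cv2.resize(im[160:360,210:490],None,fx=2.8,fy=2.8,interpolation=2); cv2.imwrite('pics/a2.png',A)"
```

```text
t 4.65 F [-0.4  0.8 -0.3] w 0.214 p [609.8 109.3  48.2] | d [-0.7  0.2 -2.5] rv [-0.  0. -0.] | rows 1 each [-0.7   0.23 -2.46] [-0.0001  0.     -0.0005]
59.98501002788544 [ 0.31873689 -0.13047218 -0.08167053]
```

View pics/a2.png

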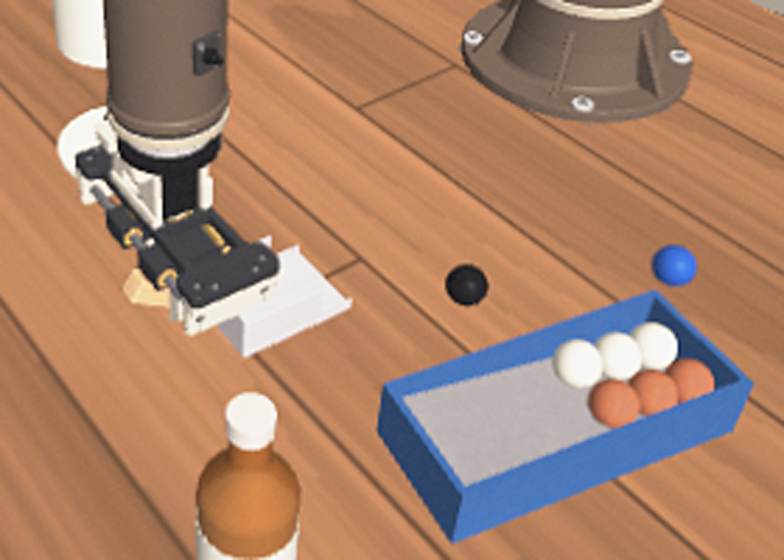

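```bash
sed -i 's/\[152,0,63.5\]/[152.7,0,66]/' h.py; python3 -c "
from h import *
scoop(tray(0,2.5,80),-11.2,10,0,8)
"
```

```text
t 4.7 F [-0.5  0.3 -0.2] w 0.213 p [609.8 109.3  48.1] | d [-52.4 208.6 131.5] rv [-0.022 -0.173 -0.143] | rows 8 each [-6.55 26.07 16.43] [-0.0027 -0.0217 -0.0179]
```

Emit:
carry_out(
  increments=[0, 0, 15, 0, 0, 0, 0, 0, 30, 0, 0, 0, 0, 0, 40, 0, 0, 0, -6.5, 26, 46.5, -0.0027, -0.0217, -0.0179, -6.5, 26, 0, -0.0027, -0.0217, -0.0179, -6.5, 26, 0, -0.0027, -0.0217, -0.0179, -6.5, 26, 0, -0.0027, -0.0217, -0.0179, -6.5, 26, 0, -0.0027, -0.0217, -0.0179, -6.5, 26, 0, -0.0027, -0.0217, -0.0179, -6.5, 26, 0, -0.0027, -0.0217, -0.0179, -6.5, 26, 0, -0.0027, -0.0217, -0.0179, 0, 0, 0, 0, 0, 0, 0, 0, 0, 0, 0, 0],
)

```text
clock: 6.32
position: [0.558, 0.3167, 0.1802]
ee_rot: [0.289, 2.953, -0.026]
force: [0.2, 0.2, -0.9]
width: 0.215
gripper_force: 60.0
```

```bash
python3 -c "
from h import *
scoop(tray(0,2.5,80),-11.2,10)
scoop(tray(0,2.5,10),-11.2,10,0,4)
im=vision.get_image('top')[:,:,::-1]; A=cv2.resize(im[140:300,80:260],None,fx=3.3,fy=3.3,interpolation=2)
im=vision.get_image('scene')[:,:,::-1]; B=cv2.resize(im[160:380,330:490],None,fx=1,fy=1,interpolation=2);B=cv2.resize(B,(int(160*528/220*.5),264))
A[:264,-192:]=B; cv2.imwrite('pics/a3.png',A)"
```

```text
t 6.33 F [ 0.2  0.2 -0.9] w 0.215 p [558.  316.7 180.2] | d [-0.6  1.1 -0.6] rv [ 0.001  0.001 -0.   ] | rows 1 each [-0.62  1.14 -0.58] [ 0.0007  0.0006 -0.    ]
t 6.33 F [ 0.2  0.2 -0.9] w 0.215 p [558.  316.7 180.2] | d [ -0.6   1.1 -70.6] rv [ 0.001  0.001 -0.   ] | rows 4 each [ -0.16   0.28 -17.65] [ 0.0002  0.0002 -0.    ]
```

View pics/a3.png

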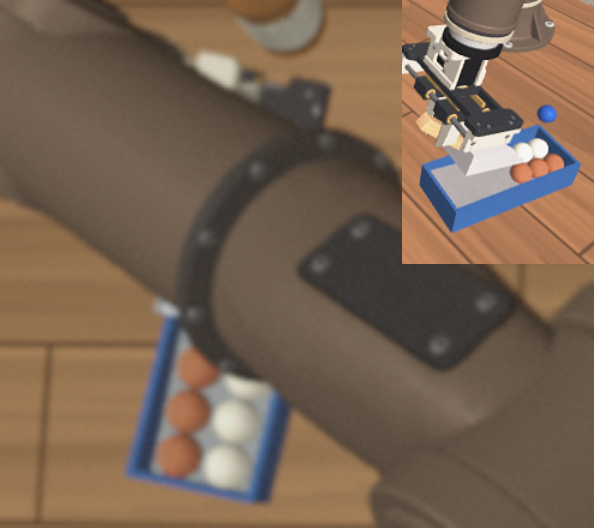

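Emit:
carry_out(
  increments=[0, 1, -18, 0, 0, 0, 0, 0, -18, 0, 0, 0, 0, 0, -18, 0, 0, 0, 0, 0, -16, 0, 0, 0, 0, 0, 0, 0, 0, 0],
)

```text
clock: 7.05
position: [0.557, 0.3176, 0.1077]
ee_rot: [0.289, 2.956, -0.028]
force: [0.6, 0.6, -1.1]
width: 0.218
gripper_force: 60.0
```

```bash
python3 -c "
from h import *
w=cast('top',[[126.7,234.5]],.112)[0]*1000; d=w[:2]-[417.4,343]; a=np.radians(-11.2); print('corner in tray',d[0]*np.cos(a)+d[1]*np.sin(a),-d[0]*np.sin(a)+d[1]*np.cos(a))
scoop(tray(0,2.5,0),-11.2,10)
im=vision.get_image('scene')[:,:,::-1]; A=cv2.resize(im[230:350,330:490],None,fx=5,fy=5,interpolation=2); cv2.imwrite('pics/a4.png',A)"
```

```text
corner in tray 0.12692316608536203 42.564652265935955
t 7.05 F [ 0.6  0.6 -1.1] w 0.218 p [557.  317.6 107.7] | d [ 0.4  0.2 -8.1] rv [ 0.002 -0.002 -0.   ] | rows 1 each [ 0.38  0.24 -8.1 ] [ 0.0018 -0.0022 -0.0003]
```

View pics/a4.png

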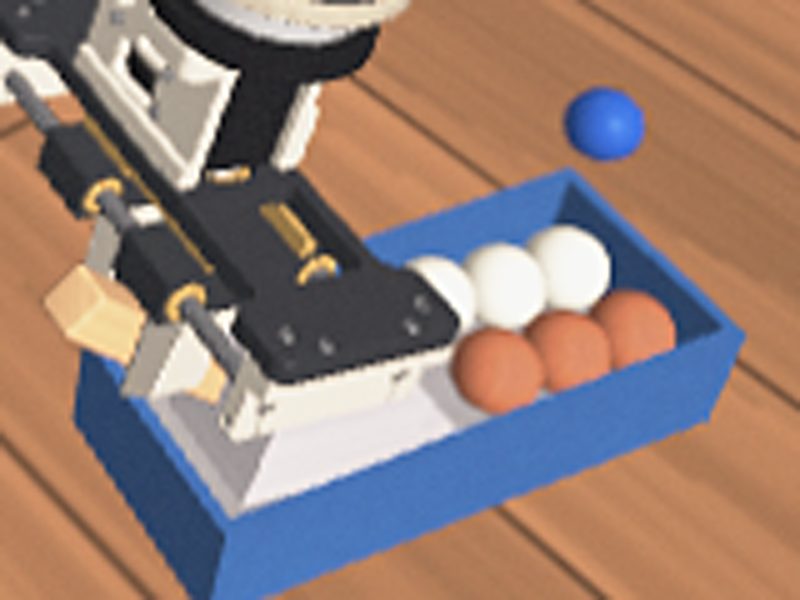

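The predicted lip corner (0, 42.5) matches the picture, and the scoop sits inside the tray behind the balls. I lower it to contact.

Emit:
carry_out(
  increments=[0, 0, -3, 0, 0, 0, 0, 0, -3, 0, 0, 0, 0, 0, -1, 0, 0, 0, 0, 0, 0, 0, 0, 0],
)

```text
clock: 7.6
position: [0.5578, 0.3183, 0.1027]
ee_rot: [0.29, 2.953, -0.025]
force: [0.5, -0.2, -1.2]
width: 0.214
gripper_force: 60.0
```

Emit:
carry_out(
  increments=[0, 0, -1, 0, 0, 0, 0, 0, 0, 0, 0, 0],
)

```text
clock: 7.85
position: [0.5578, 0.3182, 0.1016]
ee_rot: [0.29, 2.953, -0.025]
force: [-0.1, 0.7, -2.0]
width: 0.213
gripper_force: 60.0
```

```bash
python3 -c "
from h import *
scoop(tray(0,2.5,0),-11.2,10)
scoop(tray(-117,2.5,0),-11.2,9,0,16)"
```

```text
t 7.85 F [-0.1  0.7 -2. ] w 0.213 p [557.8 318.2 101.6] | d [-0.5 -0.4 -2. ] rv [0. 0. 0.] | rows 1 each [-0.45 -0.39 -2.03] [0.     0.0003 0.    ]
t 7.85 F [-0.1  0.7 -2. ] w 0.213 p [557.8 318.2 101.6] | d [-114.    22.1  -18.9] rv [0.003 0.017 0.   ] | rows 16 each [-7.12  1.38 -1.18] [0.0002 0.0011 0.    ]
```

Two more millimetres, then check for contact.

Emit:
carry_out(
  increments=[0, 0, -1.5, 0, 0, 0, 0, 0, 0, 0, 0, 0, 0, 0, 0, 0, 0, 0],
)

```text
clock: 8.22
position: [0.5579, 0.3184, 0.1004]
ee_rot: [0.29, 2.953, -0.025]
force: [0.8, -0.3, 0.9]
width: 0.217
gripper_force: 60.0
```

Emit:
carry_out(
  increments=[0, 0, -1.5, 0, 0, 0, 0, 0, 0, 0, 0, 0, 0, 0, 0, 0, 0, 0],
)

```text
clock: 8.6
position: [0.5585, 0.3184, 0.0993]
ee_rot: [0.29, 2.952, -0.024]
force: [1.5, -1.1, 5.1]
width: 0.214
gripper_force: 60.0
```

Emit:
carry_out(
  increments=[-6, 1.2, -0.75, 0, 0, 0, -6, 1.2, -0.75, 0, 0, 0, -6, 1.2, -0.75, 0, 0, 0, -6, 1.2, -0.75, 0, 0, 0, -6, 1.2, -0.75, 0, 0, 0, -6, 1.2, -0.75, 0, 0, 0, -6, 1.2, -0.75, 0, 0, 0, -6, 1.2, -0.75, 0, 0, 0, 0, 0, 0, 0, 0, 0],
)

```text
clock: 9.72
position: [0.5101, 0.3285, 0.0933]
ee_rot: [0.289, 2.952, -0.024]
force: [2.2, 0.5, 4.8]
width: 0.214
gripper_force: 60.0
```

```bash
python3 -c "
from h import *
scoop(tray(-117,2.5,0),-11.2,10)
im=vision.get_image('scene')[:,:,::-1]; A=cv2.resize(im[230:350,330:490],None,fx=5,fy=5,interpolation=2); cv2.imwrite('pics/a5.png',A)"
```

```text
t 9.72 F [2.2 0.5 4.8] w 0.214 p [510.1 328.5  93.3] | d [-67.5  12.1  -8.1] rv [-0.001  0.002 -0.   ] | rows 2 each [-33.75   6.03  -4.04] [-0.0005  0.0008 -0.0001]
```

View pics/a5.png

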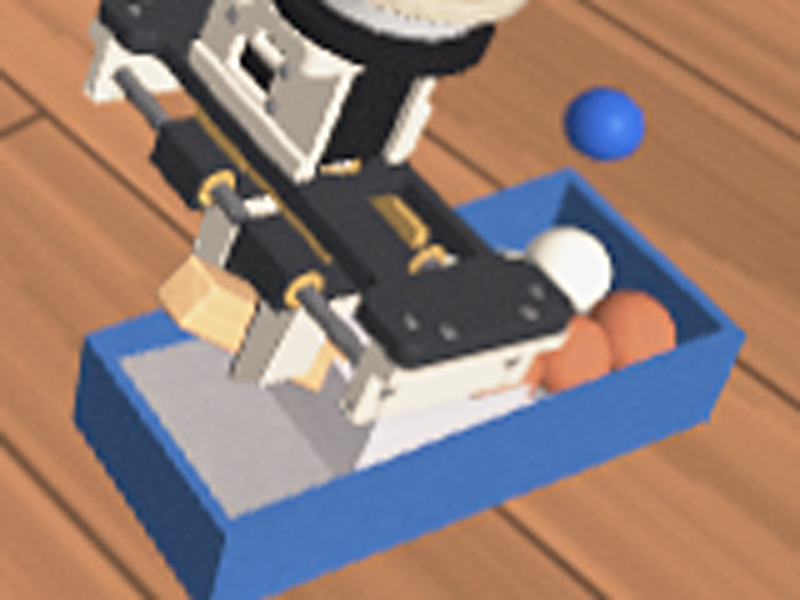

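Emit:
carry_out(
  increments=[-6, 1.2, -0.75, 0, 0, 0, -6, 1.2, -0.75, 0, 0, 0, -6, 1.2, -0.75, 0, 0, 0, -6, 1.2, -0.75, 0, 0, 0, -6, 1.2, -0.75, 0, 0, 0, -6, 1.2, -0.75, 0, 0, 0, -6, 1.2, -0.75, 0, 0, 0, -6, 1.2, -0.75, 0, 0, 0, 0, 0, 0, 0, 0, 0],
)

```text
clock: 10.9
position: [0.4663, 0.3368, 0.0886]
ee_rot: [0.292, 2.946, -0.024]
force: [11.1, -3.9, 9.7]
width: 0.215
gripper_force: 60.0
```

Emit:
carry_out(
  increments=[-5, 1, -0.6, 0, 0, 0, -5, 1, -0.6, 0, 0, 0, 0, 0, 0, 0, 0, 0],
)

```text
clock: 11.28
position: [0.4533, 0.3396, 0.0863]
ee_rot: [0.291, 2.951, -0.024]
force: [4.4, -1.0, 5.1]
width: 0.214
gripper_force: 60.0
```

```bash
python3 -c "
from h import *
scoop(tray(-117,2.5,0),-11.2,10)"
```

```text
t 11.28 F [ 4.4 -1.   5.1] w 0.214 p [453.3 339.6  86.3] | d [-10.7   1.   -1. ] rv [-0.001  0.003  0.001] | rows 1 each [-10.73   1.    -1.02] [-0.0008  0.0027  0.001 ]
```

Emit:
carry_out(
  increments=[-4, 0.8, -0.4, 0, 0, 0, -3, 0.5, -0.3, 0, 0, 0, 0, 0, 0, 0, 0, 0],
)

```text
clock: 11.65
position: [0.4462, 0.3409, 0.0854]
ee_rot: [0.291, 2.951, -0.024]
force: [4.9, -0.2, 4.6]
width: 0.214
gripper_force: 60.0
```

Emit:
carry_out(
  increments=[-3, 0.5, -0.3, 0, 0, 0, 0, 0, 0, 0, 0, 0, 0, 0, 0, 0, 0, 0],
)

```text
clock: 12.02
position: [0.4443, 0.3412, 0.0854]
ee_rot: [0.291, 2.95, -0.024]
force: [8.0, -1.3, 6.2]
width: 0.213
gripper_force: 60.0
```

```bash
python3 -c "
from h import *
scoop(tray(-117,2.5,0),-11.2,10)
im=vision.get_image('top')[:,:,::-1]; A=cv2.resize(im[180:300,90:210],None,fx=3.3,fy=3.3,interpolation=2)
im=vision.get_image('scene')[:,:,::-1]; B=cv2.resize(im[250:350,380:480],(396,396),interpolation=2)
cv2.imwrite('pics/a6.png',np.hstack([A,B]))"
```

```text
t 12.03 F [ 8.  -1.3  6.2] w 0.213 p [444.3 341.2  85.4] | d [-1.7 -0.7 -0.2] rv [-0.001  0.004  0.001] | rows 1 each [-1.74 -0.68 -0.15] [-0.0008  0.0038  0.0014]
```

View pics/a6.png

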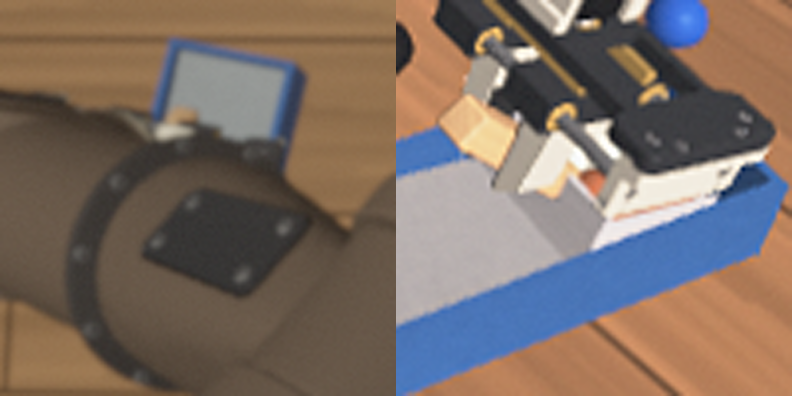

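```bash
python3 -c "
from h import *
scoop(tray(-114,2.5,26),-11.2,-5,0,5)"
```

```text
t 12.12 F [ 7.5 -0.8  6.1] w 0.217 p [444.4 341.2  85.4] | d [ 15.   -3.9 -13.1] rv [0.05  0.261 0.002] | rows 5 each [ 2.99 -0.79 -2.61] [0.0101 0.0521 0.0003]
```

Emit:
carry_out(
  increments=[3, -0.8, -2.6, 0.01, 0.052, 0, 3, -0.8, -2.6, 0.01, 0.052, 0, 3, -0.8, -2.6, 0.01, 0.052, 0, 3, -0.8, -2.6, 0.01, 0.052, 0, 3, -0.8, -2.6, 0.01, 0.052, 0, 0, 0, 0, 0, 0, 0],
)

```text
clock: 12.88
position: [0.4573, 0.3359, 0.0704]
ee_rot: [-0.301, -3.035, -0.009]
force: [0.1, -0.9, -1.5]
width: 0.214
gripper_force: 60.0
```

```bash
python3 -c "
from h import *
scoop(tray(-112,2.5,65),-11.2,-18,0,6)
scoop(tray(-112,2.5,150),-11.2,-18,0,6)"
```

```text
t 12.88 F [ 0.1 -0.9 -1.5] w 0.214 p [457.3 335.9  70.4] | d [7.5 0.2 5.2] rv [0.047 0.218 0.002] | rows 6 each [1.26 0.04 0.86] [0.0078 0.0363 0.0003]
t 12.88 F [ 0.1 -0.9 -1.5] w 0.214 p [457.3 335.9  70.4] | d [ 7.5  0.2 90.2] rv [0.047 0.218 0.002] | rows 6 each [ 1.26  0.04 15.03] [0.0078 0.0363 0.0003]
```

Emit:
carry_out(
  increments=[1.2, 0, 1.5, 0.0078, 0.0363, 0, 1.2, 0, 1.5, 0.0078, 0.0363, 0, 1.2, 0, 1.5, 0.0078, 0.0363, 0, 1.2, 0, 1.5, 0.0078, 0.0363, 0, 1.2, 0, 1.5, 0.0078, 0.0363, 0, 1.2, 0, 1.5, 0.0078, 0.0363, 0, 0, 0, 4, 0, 0, 0, 0, 0, 8, 0, 0, 0, 0, 0, 12, 0, 0, 0, 0, 0, 12, 0, 0, 0, 0, 0, 0, 0, 0, 0],
)

```text
clock: 14.25
position: [0.4644, 0.338, 0.118]
ee_rot: [-0.275, -2.819, -0.049]
force: [0.0, 0.7, -6.1]
width: 0.214
gripper_force: 60.0
```

```bash
python3 -c "
from h import *
scoop(tray(-112,2.5,150),-11.2,-18)
print(readout.observe()['force'],readout.observe()['ft_torque'])
im=vision.get_image('top')[:,:,::-1]; A=cv2.resize(im[180:310,90:210],None,fx=3.3,fy=3.3,interpolation=2)
im=vision.get_image('scene')[:,:,::-1]; B=cv2.resize(im[210:350,360:480],(396,429),interpolation=2)
cv2.imwrite('pics/a7.png',np.hstack([A,B]))"
```

```text
t 14.25 F [ 0.   0.7 -6.1] w 0.214 p [464.4 338.  118. ] | d [ 0.4 -1.8 42.5] rv [-0.003  0.004 -0.   ] | rows 1 each [ 0.39 -1.84 42.53] [-0.0032  0.0041 -0.0004]
[ 0.01567672  0.74358551 -6.11470843] [-0.12532613 -1.37387752 -0.0538809 ]
```

View pics/a7.png

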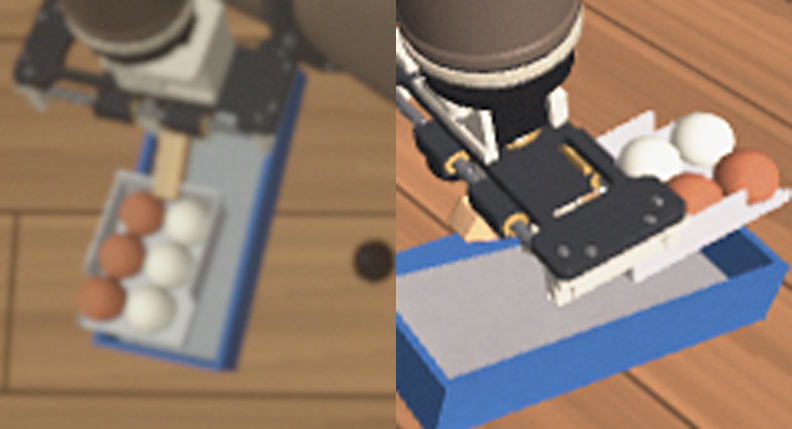

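All six balls sit 2×3 on the pan, with the front ones at about (102,298) and (150,305) in the left half. I lift further, tilt back a bit more and carry to the jar.

```bash
python3 -c "
from h import *
scoop((430.3,-352.9,200),-39.4,-22,0,26)"
```

```text
t 14.35 F [-0.1 -0.5 -5.1] w 0.216 p [464.1 337.2 116.6] | d [  89.3 -791.2   69.9] rv [ 0.029  0.067 -0.492] | rows 26 each [  3.44 -30.43   2.69] [ 0.0011  0.0026 -0.0189]
```

Emit:
carry_out(
  increments=[0, 0, 5, 0, 0, 0, 0, 0, 10, 0, 0, 0, 0, 0, 15, 0, 0, 0, 0, 0, 15, 0, 0, 0, 0, 0, 15, 0, 0, 0, 0, 0, 8, 0, 0, 0, 1, -8, 2, 0.0003, 0.0007, -0.005, 1.8, -16, 0, 0.0006, 0.0014, -0.01, 2.7, -24, 0, 0.0009, 0.002, -0.015, 3.4, -30, 0, 0.0011, 0.0026, -0.0187, 3.4, -30, 0, 0.0011, 0.0026, -0.0187, 3.4, -30, 0, 0.0011, 0.0026, -0.0187, 3.4, -30, 0, 0.0011, 0.0026, -0.0187, 3.4, -30, 0, 0.0011, 0.0026, -0.0187, 3.4, -30, 0, 0.0011, 0.0026, -0.0187, 3.4, -30, 0, 0.0011, 0.0026, -0.0187, 3.4, -30, 0, 0.0011, 0.0026, -0.0187, 3.4, -30, 0, 0.0011, 0.0026, -0.0187, 3.4, -30, 0, 0.0011, 0.0026, -0.0187, 3.4, -30, 0, 0.0011, 0.0026, -0.0187],
)

```text
clock: 16.85
position: [0.5063, -0.0431, 0.1859]
ee_rot: [-0.601, -2.735, -0.113]
force: [-0.1, 0.2, -5.3]
width: 0.214
gripper_force: 60.0
```

Emit:
carry_out(
  increments=[3.4, -30, 0, 0.0011, 0.0026, -0.0187, 3.4, -30, 0, 0.0011, 0.0026, -0.0187, 3.4, -30, 0, 0.0011, 0.0026, -0.0187, 3.4, -30, 0, 0.0011, 0.0026, -0.0187, 3.4, -30, 0, 0.0011, 0.0026, -0.0187, 3.4, -30, 0, 0.0011, 0.0026, -0.0187, 3.4, -30, 0, 0.0011, 0.0026, -0.0187, 3.4, -30, 0, 0.0011, 0.0026, -0.0187, 3.4, -30, 0, 0.0011, 0.0026, -0.0187, 3.4, -30, 0, 0.0011, 0.0026, -0.0187, 3.4, -24, 0, 0.0011, 0.0026, -0.0187, 3.4, -16, 0, 0.0011, 0.0026, -0.0187, 0, -8, 0, 0, 0, 0, 0, 0, 0, 0, 0, 0],
)

```text
clock: 18.6
position: [0.5475, -0.3892, 0.186]
ee_rot: [-0.894, -2.627, -0.174]
force: [-1.4, -0.1, -5.5]
width: 0.209
gripper_force: 60.0
```

```bash
python3 -c "
from h import *
print(readout.observe()['force'])
scoop((430.3,-352.9,200),-39.4,-22)
im=vision.get_image('top'); cv2.imwrite('pics/a8.png',cv2.resize(im[190:330,340:520,::-1],None,fx=4,fy=4,interpolation=2))"
```

```text
[-1.39083712 -0.09916743 -5.45825324]
t 18.6 F [-1.4 -0.1 -5.5] w 0.209 p [ 547.5 -389.2  186. ] | d [  5.9 -64.8   0.5] rv [ 0.001  0.002 -0.032] | rows 2 each [  2.94 -32.4    0.27] [ 0.0003  0.001  -0.0158]
```

Emit:
carry_out(
  increments=[1, -10, 0, 0, 0, -0.005, 1.5, -18, 0, 0, 0, -0.009, 1.5, -18, 0, 0, 0, -0.009, 1.5, -13, 0, 0, 0, -0.009, 0.5, -6, 0, 0, 0, 0, 0, 0, 0, 0, 0, 0, 0, 0, 0, 0, 0, 0],
)

```text
clock: 19.52
position: [0.5539, -0.453, 0.1866]
ee_rot: [-0.935, -2.615, -0.182]
force: [-0.9, 0.5, -4.7]
width: 0.213
gripper_force: 60.0
```

```bash
python3 -c "
from h import *
scoop((430.3,-352.9,200),-39.4,-22)
scoop((430.3,-352.9,140),-39.4,-1,0,6)
s=Ro.from_euler('z',-39.4,degrees=True)
def t(lz,p):
    S=s*Ro.from_euler('y',-p,degrees=True); return S.apply([152.7,0,47.2])+[430.3,-352.9,lz]
print('rot/deg',s.apply([0,-np.radians(1),0]).round(5))
for a,b in (((140,-1),(126,10)),((126,10),(122,25)),((122,25),(122,45))): print(a,b,(t(*b)-t(*a)).round(1))
im=vision.get_image('top'); cv2.imwrite('pics/a8.png',cv2.resize(im[190:330,340:520,::-1],None,fx=4,fy=4,interpolation=2))"
```

```text
t 19.52 F [-0.9  0.5 -4.7] w 0.213 p [ 553.9 -453.   186.6] | d [-0.6 -1.  -0. ] rv [ 0.001  0.003 -0.001] | rows 1 each [-0.58 -1.02 -0.01] [ 0.0006  0.0025 -0.0009]
t 19.52 F [-0.9  0.5 -4.7] w 0.213 p [ 553.9 -453.   186.6] | d [-5.   2.6 -2. ] rv [-0.232 -0.281 -0.001] | rows 6 each [-0.84  0.44 -0.34] [-0.0387 -0.0468 -0.0002]
rot/deg [-0.01108 -0.01349  0.     ]
(140, -1) (126, 10) [-8.7  7.2 14.5]
(126, 10) (122, 25) [-18.3  15.1  30.3]
(122, 25) (122, 45) [-33.9  27.8  34. ]
```

View pics/a8.png

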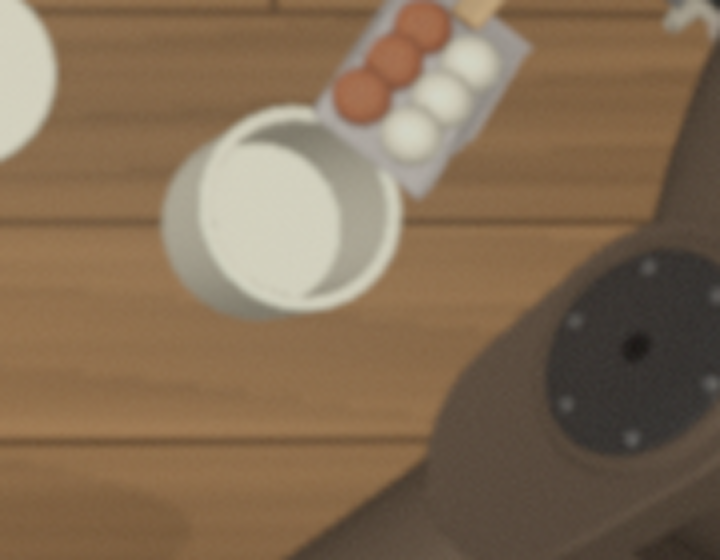

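All six balls are on the scoop; lip corners are at about (318,105) and (418,195), and the jar rim is centred at (300,208). I check the lip numerically before pouring.

```bash
python3 -c "
from h import *
L=lambda a:np.array(a)/4+[340,190]-.4
c=cast('top',L([(318,105),(418,195)]),.2)*1000; print(c,c.mean(0)); print(cast('top',L([(300,208)]),.115)*1000)"
```

```text
[[ 461.54020394 -325.44764169  200.        ]
 [ 408.49880679 -382.04648     200.        ]] [ 435.01950537 -353.74706084  200.        ]
[[ 410.5253344  -335.91041186  115.        ]]
```

Emit:
carry_out(
  increments=[-1.8, 1.3, -0.3, -0.0388, -0.0472, 0, -1.8, 1.3, -0.3, -0.0388, -0.0472, 0, -1.8, 1.3, -0.3, -0.0388, -0.0472, 0, -1.8, 1.3, -0.3, -0.0388, -0.0472, 0, -1.8, 1.3, -0.3, -0.0388, -0.0472, 0, -1.8, 1.3, -0.3, -0.0388, -0.0472, 0, -2.2, 1.8, 3.6, -0.0305, -0.0371, 0, -2.2, 1.8, 3.6, -0.0305, -0.0371, 0, -2.2, 1.8, 3.6, -0.0305, -0.0371, 0, -2.2, 1.8, 3.6, -0.0305, -0.0371, 0, 0, 0, 0, 0, 0, 0, 0, 0, 0, 0, 0, 0, 0, 0, 0, 0, 0, 0, 0, 0, 0, 0, 0, 0],
)

```text
clock: 21.32
position: [0.5343, -0.4388, 0.1989]
ee_rot: [1.002, 2.8, -0.088]
force: [-0.1, 0.1, -1.8]
width: 0.212
gripper_force: 60.0
```

Emit:
carry_out(
  increments=[-3.7, 3, 6.1, -0.0332, -0.0405, 0, -3.7, 3, 6.1, -0.0332, -0.0405, 0, -3.7, 3, 6.1, -0.0332, -0.0405, 0, -3.7, 3, 6.1, -0.0332, -0.0405, 0, -3.7, 3, 6.1, -0.0332, -0.0405, 0, 0, 0, 0, 0, 0, 0, 0, 0, 0, 0, 0, 0, -6.8, 5.6, 6.8, -0.0443, -0.054, 0, -6.8, 5.6, 6.8, -0.0443, -0.054, 0, -6.8, 5.6, 6.8, -0.0443, -0.054, 0, -6.8, 5.6, 6.8, -0.0443, -0.054, 0, 0, 0, 0, 0, 0, 0, 0, 0, 0, 0, 0, 0, 0, 0, 0, 0, 0, 0],
)

```text
clock: 23.08
position: [0.4892, -0.402, 0.2569]
ee_rot: [0.825, 2.304, -0.309]
force: [1.1, -0.4, -1.3]
width: 0.216
gripper_force: 60.0
```

```bash
python3 -c "
from h import *
scoop((424,-348,122),-39.4,41)
s=readout.observe(); print(s['force'],s['ft_torque'])
T=vision.get_image('top')[:,:,::-1]; S=vision.get_image('scene')[:,:,::-1]
for n,I in(('top',T),('scene',S)):
    h,s,v=[a.astype(int) for a in cv2.split(cv2.cvtColor(I,cv2.COLOR_BGR2HSV))]
    print(n,[(a[0],a[1].round(0)) for a in blobs((h<12)&(s>130)&(v>90),25) if a[0]<900])
"
```

```text
t 23.07 F [ 1.1 -0.4 -1.3] w 0.216 p [ 489.2 -402.   256.9] | d [-0.1  0.5  0.9] rv [ 0.001  0.003 -0.   ] | rows 1 each [-0.09  0.53  0.92] [ 0.001   0.0026 -0.0001]
[ 1.08007354 -0.41858766 -1.33426305] [ 0.62400263  0.5787918  -0.03538999]
top [(np.int32(100), array([403., 238.])), (np.int32(800), array([552., 344.])), (np.int32(342), array([ 11., 411.]))]
scene [(np.int32(459), array([59., 19.])), (np.int32(28), array([326.,   1.])), (np.int32(692), array([249.,  98.])), (np.int32(742), array([299.,  98.])), (np.int32(113), array([133., 203.]))]
```

The force is back to the empty-scoop value, so all the balls have left the scoop. I return it to its original spot on the bench.

```bash
python3 -c "
from h import *
scoop((457.3,117.5,1),-3,0,130,14)"
```

```text
t 23.18 F [ 0.5 -0.1 -2. ] w 0.217 p [ 488.8 -402.   256.7] | d [121.  511.5 -78.5] rv [0.263 0.681 0.608] | rows 14 each [ 8.65 36.54 -5.61] [0.0188 0.0486 0.0434]
```

Emit:
carry_out(
  increments=[0, 0, 20, 0, 0, 0, 0, 0, 30, 0, 0, 0, 8.6, 36.5, 0, 0.0188, 0.0486, 0.0434, 8.6, 36.5, 0, 0.0188, 0.0486, 0.0434, 8.6, 36.5, 0, 0.0188, 0.0486, 0.0434, 8.6, 36.5, 0, 0.0188, 0.0486, 0.0434, 8.6, 36.5, -10, 0.0188, 0.0486, 0.0434, 8.6, 36.5, -10, 0.0188, 0.0486, 0.0434, 8.6, 36.5, -10, 0.0188, 0.0486, 0.0434, 8.6, 36.5, -10, 0.0188, 0.0486, 0.0434, 8.6, 36.5, -15, 0.0188, 0.0486, 0.0434, 8.6, 36.5, -15, 0.0188, 0.0486, 0.0434, 8.6, 36.5, -15, 0.0188, 0.0486, 0.0434, 8.6, 36.5, -15, 0.0188, 0.0486, 0.0434, 8.6, 36.5, -15, 0.0188, 0.0486, 0.0434, 8.6, 36.5, -13, 0.0188, 0.0486, 0.0434, 0, 0, 0, 0, 0, 0, 0, 0, 0, 0, 0, 0],
)

```text
clock: 25.42
position: [0.609, 0.109, 0.1786]
ee_rot: [0.083, 3.14, 0.001]
force: [-0.2, -0.9, -2.1]
width: 0.21
gripper_force: 60.0
```

```bash
python3 -c "
from h import *
scoop((457.3,117.5,1),-3,0,8,6)
T=vision.get_image('top')[:,:,::-1]; S=vision.get_image('scene')[:,:,::-1]
cv2.imwrite('pics/t9.png',T);cv2.imwrite('pics/s9.png',S)
T0=cv2.imread('pics/top0.png');S0=cv2.imread('pics/scene0.png')
for n,A,B in(('top',T,T0),('scene',S,S0)):
    d=cv2.absdiff(A,B).max(2)>40
    print(n,[(int(a[0]),a[1].round().astype(int).tolist()) for a in blobs(d,15)])
h,s,v=[a.astype(int) for a in cv2.split(cv2.cvtColor(T,cv2.COLOR_BGR2HSV))]
print('jar', [(int(a[0]),a[1].round().tolist()) for a in blobs((h<12)&(s>120)&(v>60),15) if 370<a[1][0]<450])
g=((s<70)&(v>90)); w=cast('top',np.argwhere(g&(np.arange(560)[None]<235)&(np.arange(560)[None]>190)*(np.arange(420)[:,None]<240)*(np.arange(420)[:,None]>150))[:,::-1],.1)
"
```

```text
t 25.43 F [-0.2 -0.9 -2.1] w 0.21 p [609.  109.  178.6] | d [   0.8    0.5 -122.4] rv [-0.     0.     0.001] | rows 6 each [  0.14   0.09 -20.4 ] [-0.0001  0.0001  0.0001]
top [(23, [230, 75]), (31, [242, 88]), (473, [200, 124]), (87, [262, 101]), (25, [279, 115]), (111, [293, 127]), (379, [206, 152]), (5045, [323, 190]), (897, [230, 188]), (300, [242, 219]), (8160, [390, 270]), (20, [308, 231]), (48, [316, 240]), (485, [137, 264]), (38, [152, 254]), (39, [148, 267]), (15, [381, 272]), (40, [146, 281]), (22, [386, 281]), (941, [402, 324]), (1251, [539, 339]), (31, [308, 352]), (15, [303, 359]), (1724, [353, 386]), (69, [310, 373]), (35, [307, 389]), (19, [261, 388]), (541, [548, 409]), (82, [279, 393]), (42, [305, 397]), (340, [303, 411]), (229, [249, 408])]
scene [(13684, [276, 138]), (2628, [388, 42]), (84, [399, 4]), (130, [419, 6]), (1119, [443, 35]), (412, [464, 112]), (101, [421, 92]), (282, [431, 107]), (23, [454, 93]), (40, [449, 103]), (55, [412, 116]), (34, [419, 130]), (17, [419, 141]), (21, [242, 153]), (1258, [436, 293])]
jar [(193, [419.0, 77.0]), (172, [436.0, 90.0]), (31, [448.0, 93.0]), (18, [418.0, 94.0]), (21, [449.0, 100.0]), (19, [423.0, 101.0]), (873, [396.0, 135.0])]
```

Emit:
carry_out(
  increments=[0.8, 0.5, -30, 0, 0, 0, 0, 0, -40, 0, 0, 0, 0, 0, -35, 0, 0, 0, 0, 0, -15, 0, 0, 0, 0, 0, -5, 0, 0, 0, 0, 0, 0, 0, 0, 0, 0, 0, 0, 0, 0, 0],
)

```text
clock: 26.4
position: [0.6104, 0.1105, 0.0551]
ee_rot: [0.082, 3.138, 0.001]
force: [-0.5, -0.1, -1.6]
width: 0.213
gripper_force: 60.0
```

Emit:
carry_out(
  increments=[0, 0, -2, 0, 0, 0, 0, 0, -1, 0, 0, 0, 0, 0, 0, 0, 0, 0],
)

```text
clock: 26.78
position: [0.6096, 0.1101, 0.0507]
ee_rot: [0.082, 3.14, 0.0]
force: [0.4, 0.5, -1.0]
width: 0.216
gripper_force: 60.0
```

Emit:
carry_out(
  increments=[0, 0, -1.5, 0, 0, 0, 0, 0, 0, 0, 0, 0],
)

```text
clock: 27.02
position: [0.6095, 0.1101, 0.0491]
ee_rot: [0.082, 3.14, 0.0]
force: [-0.2, -1.0, -1.3]
width: 0.211
gripper_force: 60.0
```

Emit:
carry_out(
  increments=[0, 0, -1.5, 0, 0, 0, 0, 0, 0, 0, 0, 0],
)

```text
clock: 27.28
position: [0.6097, 0.1103, 0.0481]
ee_rot: [0.082, 3.139, 0.0]
force: [0.7, 0.7, 3.1]
width: 0.214
gripper_force: 60.0
```

Contact at the original height. I release, raise, and compute the lid approach.

Emit:
carry_out(
  increments=[0, 0, 0, 0, 0, 0, 0, 0, 0, 0, 0, 0, 0, 0, 0, 0, 0, 0, 0, 0, 0, 0, 0, 0, 0, 0, 0, 0, 0, 0, 0, 0, 0, 0, 0, 0],
  grip=0,
  newtons=40,
)

```text
clock: 28.02
position: [0.6096, 0.1102, 0.0477]
ee_rot: [0.082, 3.14, 0.0]
force: [0.0, 0.1, 0.5]
width: 0.812
gripper_force: 0.0
```

Emit:
carry_out(
  increments=[0, 0, 15, 0, 0, 0, 0, 0, 35, 0, 0, 0, 0, 0, 45, 0, 0, 0, 0, 0, 40, 0, 0, 0],
)

```text
clock: 28.52
position: [0.6096, 0.1106, 0.1855]
ee_rot: [0.081, 3.139, 0.001]
force: [0.6, 0.2, -1.0]
width: 1.003
gripper_force: 0.0
```

```bash
python3 -c "
from h import *
# knob centre check at its top plane
T=cv2.imread('pics/top0.png'); v=T.max(2); m=np.zeros_like(v,bool); m[190:225,312:348]=v[190:225,312:348]<70
for b in blobs(m): print('knob',b[0],cast('top',[b[1]],.047)*1000)
R=Ro.from_euler('z',-20,degrees=True)*Ro.from_matrix(np.diag([-1,1,-1]))
plan((514.1,-132.4,40-18.8+100),R,8)"
```

```text
knob 78 [[ 512.93176498 -131.54760916   47.        ]]
t 28.52 F [ 0.6  0.2 -1. ] w 1.003 p [609.6 110.6 185.5] | d [ -95.5 -243.   -64.3] rv [-0.     0.002 -0.298] | rows 8 each [-11.94 -30.37  -8.03] [-0.0001  0.0002 -0.0372]
```

Emit:
carry_out(
  increments=[-12, -30.4, 0, 0, 0, -0.0372, -12, -30.4, 0, 0, 0, -0.0372, -12, -30.4, 0, 0, 0, -0.0372, -12, -30.4, 0, 0, 0, -0.0372, -12, -30.4, 0, 0, 0, -0.0372, -12, -30.4, -20, 0, 0, -0.0372, -12, -30.4, -20, 0, 0, -0.0372, -12, -30.4, -24, 0, 0, -0.0372, 0, 0, 0, 0, 0, 0, 0, 0, 0, 0, 0, 0, 0, 0, 0, 0, 0, 0],
)

```text
clock: 29.9
position: [0.5146, -0.1318, 0.1199]
ee_rot: [0.543, 3.092, 0.001]
force: [0.9, 0.8, 0.2]
width: 0.998
gripper_force: 0.0
```

```bash
python3 -c "
from h import *
R=Ro.from_euler('z',-20,degrees=True)*Ro.from_matrix(np.diag([-1,1,-1]))
plan((513.6,-132,24.5),R,5)"
```

```text
t 29.9 F [0.9 0.8 0.2] w 0.998 p [ 514.6 -131.8  119.9] | d [ -1.   -0.2 -95.4] rv [-0.     0.003 -0.001] | rows 5 each [ -0.2   -0.03 -19.07] [-0.      0.0005 -0.0003]
```

Emit:
carry_out(
  increments=[-1, 0, -30, 0, 0, 0, 0, 0, -30, 0, 0, 0, 0, 0, -22, 0, 0, 0, 0, 0, -11, 0, 0, 0, 0, 0, -2, 0, 0, 0, 0, 0, 0, 0, 0, 0],
)

```text
clock: 30.65
position: [0.5132, -0.1328, 0.0245]
ee_rot: [0.546, 3.092, 0.0]
force: [0.2, -0.0, -0.5]
width: 1.001
gripper_force: 0.0
```

Emit:
carry_out(
  increments=[0, 0, 0, 0, 0, 0, 0, 0, 0, 0, 0, 0, 0, 0, 0, 0, 0, 0, 0, 0, 0, 0, 0, 0, 0, 0, 0, 0, 0, 0, 0, 0, 0, 0, 0, 0, 0, 0, 0, 0, 0, 0, 0, 0, 0, 0, 0, 0, 0, 0, 0, 0, 0, 0],
  grip=1,
  newtons=40,
)

```text
clock: 31.78
position: [0.5126, -0.133, 0.0237]
ee_rot: [0.546, 3.093, 0.0]
force: [-0.9, 0.2, -1.1]
width: 0.388
gripper_force: 40.0
```

```bash
python3 -c "
from h import *
# jar recheck without arm: latest top picture
T=vision.get_image('top')[:,:,::-1]; cv2.imwrite('pics/t10.png',T)
h,s,v=[a.astype(int) for a in cv2.split(cv2.cvtColor(T,cv2.COLOR_BGR2HSV))]
print('terracotta',[(int(a[0]),a[1].round().tolist()) for a in blobs((h<12)&(s>110)&(v>60),15) if 100<a[1][0]<450])
R=Ro.from_euler('z',-30,degrees=True)*Ro.from_matrix(np.diag([-1,1,-1]))
s=readout.observe(); print(s['gripper_force'])
z=s['position'][2]*1000
plan((411,-336.5,z+125),R,10)"
```

```text
terracotta [(629, [427.0, 87.0]), (1261, [136.0, 84.0]), (47, [449.0, 91.0]), (899, [397.0, 134.0])]
39.99982953071594
t 31.82 F [ 0. -0. -0.] w 0.388 p [ 512.6 -133.    23.7] | d [-101.6 -203.5  125. ] rv [ 0.     0.001 -0.174] | rows 10 each [-10.16 -20.35  12.5 ] [ 0.      0.0001 -0.0174]
```

Emit:
carry_out(
  increments=[0, 0, 15, 0, 0, 0, 0, 0, 35, 0, 0, 0, 0, 0, 40, 0, 0, 0, 0, 0, 35, 0, 0, 0, -10.2, -20.3, 10, 0, 0, -0.0174, -10.2, -20.3, 0, 0, 0, -0.0174, -10.2, -20.3, 0, 0, 0, -0.0174, -10.2, -20.3, 0, 0, 0, -0.0174, -10.2, -20.3, 0, 0, 0, -0.0174, -10.2, -20.3, 0, 0, 0, -0.0174, -10.2, -20.3, 0, 0, 0, -0.0174, -10.2, -20.3, 0, 0, 0, -0.0174, -10.2, -20.3, 0, 0, 0, -0.0174, -10.2, -20.3, 0, 0, 0, -0.0174, 0, 0, 0, 0, 0, 0, 0, 0, 0, 0, 0, 0],
)

```text
clock: 33.83
position: [0.4107, -0.3357, 0.1588]
ee_rot: [0.813, 3.034, 0.001]
force: [0.2, 0.2, -1.7]
width: 0.386
gripper_force: 40.0
```

```bash
python3 -c "
from h import *
R=Ro.from_euler('z',-30,degrees=True)*Ro.from_matrix(np.diag([-1,1,-1]))
plan((411,-336.5,23.7+103),R)
T=vision.get_image('top')[:,:,::-1]; S=vision.get_image('scene')[:,:,::-1]
cv2.imwrite('pics/t11.png',T);cv2.imwrite('pics/s11.png',S)
h,s,v=[a.astype(int) for a in cv2.split(cv2.cvtColor(S,cv2.COLOR_BGR2HSV))]
m=((s<60)&(v>170)); m[:, :200]=0; m[:,310:]=0; m[200:]=0;m[:60]=0
for b in blobs(m,100): print(int(b[0]),b[1].round(),cv2.boundingRect(b[2].astype(np.uint8)))
"
```

```text
t 33.83 F [ 0.2  0.2 -1.7] w 0.386 p [ 410.7 -335.7  158.8] | d [  0.3  -0.8 -32.1] rv [-0.     0.001 -0.   ] | rows 1 each [  0.26  -0.78 -32.05] [-0.0004  0.001  -0.0001]
131 [243.  69.] (228, 62, 30, 12)
179 [244.  86.] (230, 76, 27, 22)
3536 [254. 135.] (225, 77, 58, 107)
319 [205.  95.] (200, 79, 13, 31)
```

Emit:
carry_out(
  increments=[0.3, -0.8, -8, 0, 0, 0, 0, 0, -8, 0, 0, 0, 0, 0, -4, 0, 0, 0, 0, 0, -3, 0, 0, 0, 0, 0, 0, 0, 0, 0],
)

```text
clock: 34.55
position: [0.4109, -0.3367, 0.1355]
ee_rot: [0.813, 3.034, 0.0]
force: [-1.4, 0.3, -2.3]
width: 0.382
gripper_force: 40.0
```

Emit:
carry_out(
  increments=[0, 0, -3, 0, 0, 0, 0, 0, -3, 0, 0, 0, 0, 0, 0, 0, 0, 0],
)

```text
clock: 34.92
position: [0.4107, -0.3368, 0.1295]
ee_rot: [0.813, 3.034, 0.0]
force: [0.4, -1.3, -3.4]
width: 0.384
gripper_force: 40.0
```

Plug is entering freely (origin at ~106 mm). On to the seat.

Emit:
carry_out(
  increments=[0, 0, -2, 0, 0, 0, 0, 0, 0, 0, 0, 0],
)

```text
clock: 35.17
position: [0.4108, -0.3368, 0.1276]
ee_rot: [0.813, 3.034, 0.0]
force: [0.4, 0.3, -2.9]
width: 0.386
gripper_force: 40.0
```

Emit:
carry_out(
  increments=[0, 0, -1.5, 0, 0, 0, 0, 0, 0, 0, 0, 0],
)

```text
clock: 35.42
position: [0.411, -0.3369, 0.1267]
ee_rot: [0.813, 3.034, -0.001]
force: [-2.3, 1.4, 4.7]
width: 0.384
gripper_force: 40.0
```

Seated at 103 mm with contact force. Release and withdraw.

Emit:
carry_out(
  increments=[0, 0, 0, 0, 0, 0, 0, 0, 0, 0, 0, 0, 0, 0, 0, 0, 0, 0, 0, 0, 0, 0, 0, 0, 0, 0, 0, 0, 0, 0, 0, 0, 0, 0, 0, 0],
  grip=0,
)

```text
clock: 36.17
position: [0.4109, -0.3369, 0.1262]
ee_rot: [0.813, 3.034, -0.0]
force: [-0.1, -0.2, 0.4]
width: 0.979
gripper_force: 0.0
```

Emit:
carry_out(
  increments=[0, 0, 10, 0, 0, 0, 0, 0, 30, 0, 0, 0, 0, 0, 40, 0, 0, 0, 0, 0, 40, 0, 0, 0, -30, -50, 10, 0, 0, 0, -30, -50, 0, 0, 0, 0, -30, -50, 0, 0, 0, 0, -30, -50, 0, 0, 0, 0, -20, -30, 0, 0, 0, 0, 0, 0, 0, 0, 0, 0],
)

```text
clock: 37.42
position: [0.2679, -0.5696, 0.256]
ee_rot: [0.822, 3.032, -0.0]
force: [0.4, 0.9, -0.3]
width: 0.997
gripper_force: 0.0
```

Run:
```python
from h import *
np.set_printoptions(precision=1,suppress=True)
T=vision.get_image('top')[:,:,::-1].copy(); S=vision.get_image('scene')[:,:,::-1].copy()
cv2.imwrite('pics/t12.png',T);cv2.imwrite('pics/s12.png',S)
T0=cv2.imread('pics/top0.png');S0=cv2.imread('pics/scene0.png')
for n,A,B in(('top',T,T0),('scene',S,S0)):
    d=cv2.absdiff(A,B).max(2)>40
    print(n,[(int(a[0]),a[1].round().astype(int).tolist()) for a in blobs(d,25)])
h,s,v=[a.astype(int) for a in cv2.split(cv2.cvtColor(T,cv2.COLOR_BGR2HSV))]
m=np.zeros(s.shape,bool); m[200:290,360:460]=((s<70)&(v>150))[200:290,360:460]
k=np.zeros(s.shape,bool); k[215:260,395:440]=(v<70)[215:260,395:440]
for b in blobs(k): print('knob',b[0],b[1],cast('top',[b[1]],.15)[0]*1000)
b=max(blobs(m),key=lambda q:q[0]); print('lid+jar',b[0],cv2.boundingRect(b[2].astype(np.uint8)))
m=np.zeros(s.shape,bool); m[180:235,215:262]=((s<90)&(v>130))[180:235,215:262]
for b in blobs(m): print('pan',b[0],cv2.minAreaRect(cast('top',np.argwhere(b[2])[:,::-1],.02)[:,:2].astype(np.float32)*1000))
print(readout.observe()['width'],readout.observe()['position'])
```

```text
top [(1897, [329, 208]), (229, [428, 228]), (467, [424, 237]), (197, [417, 240]), (416, [137, 264]), (73, [153, 254]), (1077, [536, 284]), (71, [149, 267]), (74, [146, 281]), (1288, [541, 340]), (27, [292, 384]), (40, [255, 394]), (51, [306, 397]), (507, [548, 409]), (91, [250, 408]), (98, [322, 417])]
scene [(2234, [256, 33]), (371, [400, 38]), (250, [444, 39]), (35, [456, 50]), (358, [464, 104]), (383, [403, 102]), (150, [443, 104]), (41, [435, 100]), (275, [245, 135]), (35, [262, 142]), (1156, [254, 212]), (1262, [436, 293])]
knob 119 [417.8 239.6] [ 411.5 -334.2  150. ]
lid+jar 2366 (380, 214, 63, 54)
pan 1413 ((514.926025390625, 116.35054016113281), (89.01477813720703, 125.62914276123047), 88.26480102539062)
0.9993266282133548 [ 0.3 -0.6  0.3]
```

```bash
python3 -c "
from cell import arm
print(arm.sign_off())"
```

```text
the job is handed in; nothing more can be done
None
```

I handed the job in at about 37 s: by elimination all six balls are in the jar (tray empty, no strays in either view; I did not see inside it), the scoop lies flat where it started, the lid is seated at 103 mm, and nothing else moved.

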